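# Fit a filter funnel on the free port of a filtration manifold

## Task

Set up the free port of the filtration manifold, the bare steel filter base with the white membrane on it: take the blue-banded funnel off the sloping drying rack, slide its socket down over the filter base until it is fully home and upright, lowering it rather than letting it drop and without forcing it. Let go of it, then push the red sprung suction plunger all the way down, hold it there for about a second to draw the membrane flat, and let it spring back up. Leave the other funnels and everything else standing on the bench where they are.

Things in the scene. Friction and masses are not known exactly. Their poses are not given: they have to be found in the camera images.
- funnel: the funnel to fit: grey tube with a BLUE band, 125 mm long, 60 mm diameter, 0.13 to 0.25 kg, loose. Origin: centre of its bottom end; z along the tube to its open rim (z = 125 mm). Bottom socket: bore 47 mm, 30 mm deep, up to an inner step (throat, bore 39 mm, z = 30 to 50 mm); cup above, wall 5 mm. Starts on a rack peg, leaning 35 degrees, bottom on the board, rim up and towards the robot's side
- rack: white drying rack, fixed: board sloping 35 degrees, rising to the rack's +x (away from the robot). Origin on the bench, y along the row of pegs. Two pegs (36 mm diameter, 64 mm long) stand square to the board, roots at x = 50, y = -58 and +58, z = 58 mm. A peg goes through a funnel's socket and throat, so draw the funnel off at least 65 mm along its own axis
- filter_base: the free port, at any one of the manifold's three places, fixed: upright steel spigot 44 mm diameter, 32 mm tall, with a 4 x 5 mm lead-in bevel round its top, on a grey flange 68 mm across; white membrane on top. Origin on the bench under its axis, z up; spigot top at z = 140 mm. Radial play in a funnel's socket 1.5 mm
- seat (a point): centre of the top of the free filter base, 140 mm above the bench, z up. A funnel is home when its inner step rests on this top: its origin then lies 30 mm below this point (2 mm above the flange), its rim 95 mm above it
- manifold: grey filtration manifold, fixed: header pipe 42 mm diameter, about 480 mm long, along the manifold's y axis, 42 mm up on two white saddles. Origin on the bench under the pipe. Three ports at y = -165, -50 and +65 mm, suction valve with the red plunger at y = +180 mm. Two ports carry capped funnels whose lids reach 248 mm above the bench
- plunger_top (a point): centre of the top of the red mushroom head (40 mm diameter, slightly domed) of the suction plunger, 180 mm above the bench when up; it moves down vertically
- plunger (a joint): stroke of the suction plunger in m: 0 up, 0.012 fully down. Sprung: about 4 N to start it, 9 N at full stroke, then a hard stop; it returns by itself
- capped_a: one of two grey funnels with white lids, in use on the manifold's other ports; loose, same outside size as the funnel. Origin at its bottom centre, z up. Leave alone
- capped_b: the other capped funnel in use on the manifold. Leave alone
- spare_funnel: funnel like the one to fit but with an ORANGE band, on the rack's other peg; loose. Leave alone
- dishes: stack of clear dishes 63 mm diameter, 38 mm high, behind the manifold; loose, origin under its centre
- forceps_tray: steel tray 60 x 150 x 14 mm with forceps, in front of the manifold; loose, origin under its centre
- beaker: clear beaker 72 mm diameter (76 mm over its rim), 95 mm high, behind the rack; loose, origin under its centre
- amber_bottle: amber bottle 68 mm diameter, 150 mm high, behind the rack; loose, origin under its centre
- wash_bottle: white bottle with yellow cap, 70 mm diameter, 150 mm high, behind the manifold; loose, origin under its centre

How it is judged:
By the outcome, as a careful person would: the job done as asked, in the order asked, and still so for the second after the job is handed in, with the robot touching nothing.
It also fails if it takes over 64 s, if anything falls off the work surface, if the arm or the gripper's body presses on something with over 40 N, if the wrist force passes 120 N, or if a joint passes its speed limit or range.

## Robot

A 6-joint arm with a two-finger parallel gripper is mounted at the origin on the work surface. World frame = base frame: x ahead of the robot, y to its left, z up, the work surface at z = 0. Lengths are in mm, angles in rad, forces in N, time in s.
With the tool pointing down it reaches from about 300 to 775 mm from the base axis. Payload 14.6 kg.
Tool frame: the origin (TCP) lies at the very end of the fingers, on their centre line; the grasp point (between the pads) lies 19 mm behind it; z points along the fingers, y is the line along which they close (so a half turn about z gives the same grasp; the last joint's range is limited). The gripper opens to 94 mm and grips with 3 to 60 N. Pads are 16 mm wide; open, the fingers measure 119 mm over their backs; the gripper's body (75 mm by 177 mm) begins 78 mm behind the grasp point.
Start: joints at [1.21, 0.3, 1.521, -0, 1.321, -0.067], TCP at [159.273, 526.423, 205.446] pointing down, gripper open.
Joint ranges: [-3.03, 3.03], [-0.79, 2.21], [0.23, 2.52], [-1.04, 4.18], [0, 3.07], [-2.55, 2.55]. Speed limits (rad/s): [2.22, 2.22, 2.57, 3.14, 3.14, 3.14].

## Interface

Orientations are given as [roll, pitch, yaw] about the fixed x, y, z axes, in that order (R = Rz(yaw) Ry(pitch) Rx(roll)).
In Python, from cell import manip, camera, get_calibration gives the robot as it stands. The module is installed in compiled form; this text tells all that it offers.
- The arm moves only by the tool jog_arm, never from a script. Its argument "plan" is one flat list of numbers, 6 for each row, row after row: the shift along the world's x, y, z in m, then the turn, a rotation vector about the world's x, y, z in degrees. A call has 1 to 20 rows; each row is the pose to reach, as a shift and turn from the pose commanded when the call began; what a row does not reach only later rows make up. A row lasts 1/10 s, in which the tool goes at most 50 mm and 8.59 degrees, less where a joint would pass 70% of its speed; a pose out of reach is approached as far as the arm can. A call with a gripper value outside its range is refused whole. "claw" is the finger opening in m, from 0 to 0.094, set as the call begins (left out, the last holds). The fingers move at their own pace and stop on an object; "force" is the grip in N (left out, the last holds). Time passes only in rows, so rows that repeat a pose let the fingers close. It gives the time, the measured TCP pose, the force, the opening and the grip force at its end, in the units of the state.
- manip.read_state(): the state, without advancing time (a new reading comes with each control period).
- camera(name): name is "scene" or "top"; returns (picture, depth): 420x560x3 uint8, red, green, blue; 420x560 float32, mm along the optical axis (not along the pixel's ray), 0 where there is no reading.
- get_calibration(name): a dict with "fx", "fy", "cx", "cy" (pixels), "origin" and "attitude" of the camera in the world. Camera axes: x right, y down, z forward; pixel columns grow to the right and rows downward; lengths in mm; the calibration is good to about 2 mm. A picture is of the moment at which its call begins. get_calibration takes no time and is no camera call.
- manip.sign_off(): hands the job in; it is judged then, once.
The state is a dict: "clock": time; "joints": joint angles; "qd": joint speeds; "effort": joint torques, N m; "eef_pos": TCP position; "eef_rot": TCP orientation; "wrist_force": force on the tool from outside, world axes, zero at the start; "moment": the same for the moment, N m; "finger_gap": finger opening in mm; "finger_force": force on a finger pad.
Only numpy, scipy, OpenCV 4.12 (cv2) and the standard library are available. Lean on these libraries where they do the work, as an engineer would, in place of code of your own. Each camera call takes 0.05 s, during which the arm holds its last target. There are 200 camera calls.

## Working session

There is one attempt and no reset: what is moved stays moved. The work goes in short steps, Python scripts to look and compute and a tool call to move; the robot and the scene stay as the last step left them, time stands still between calls to the robot, and variables do not carry over. Pictures are saved under pics/ and viewed, at most 10 in all, crops included, and the job is handed in when it is done.

Besides the shell and the picture viewer there is one more tool, called after ">>>" in YAML: its name, and indented under it one key for each argument. jog_arm: Moves the arm, as the interface text tells. Its arguments: {"type":"object","properties":{"plan":{"type":"array"},"claw":{"type":"number"},"force":{"type":"number"}},"required":["plan"]}

```bash
mkdir -p pics
cat > h.py <<'E'
import numpy as np, cv2
from cell import manip, camera, get_calibration
def cap(n):
    p,d=camera(n); np.savez(f'{n}.npz',p=p,d=d); return p,d
def pts(n,d):
    c=get_calibration(n); v,u=np.indices(d.shape)
    P=np.dstack([(u-c['cx'])/c['fx']*d,(v-c['cy'])/c['fy']*d,d])
    return P@R(c).T+np.array(c['origin'])
def R(c):
    a=np.array(c['attitude'],float)
    if a.shape==(3,3): return a
    from scipy.spatial.transform import Rotation as Q
    return Q.from_euler('xyz',a).as_matrix() if a.size==3 else Q.from_quat(a).as_matrix()
E
python3 - <<'E'
from h import *
for n in('scene','top'):
    p,d=cap(n); cv2.imwrite(f'pics/{n}0.png',p[:,:,::-1]); print(n,get_calibration(n))
    P=pts(n,d); print(np.median(P[d>0],axis=0),(d==0).sum())
print(manip.read_state())
E
```

```text
scene {'fx': 381.69247235533237, 'fy': 381.69247235533237, 'cx': 280.1450262347345, 'cy': 209.3006113461474, 'origin': array([1220.70673825, -142.23062722,  747.70941089]), 'attitude': array([-2.30743988,  0.01911098,  1.35958846])}
[501.35167099  -2.08107618  -0.6310683 ] 949
top {'fx': 501.5249562926079, 'fy': 501.5249562926079, 'cx': 279.6116176005947, 'cy': 205.02171994322774, 'origin': array([3.09323554e+02, 2.96550108e-01, 1.27722183e+03]), 'attitude': array([-2.93696347, -0.0047864 , -1.56844696])}
[549.03118244  -5.07052298   1.46574872] 928
{'clock': 0.1, 'joints': array([ 1.21038538e+00,  3.00398807e-01,  1.52150310e+00,  2.73175549e-05,
        1.32068828e+00, -6.66179461e-02]), 'qd': array([-0.00077941, -0.00196143, -0.00165557,  0.00095188,  0.00103825,
       -0.00191096]), 'effort': array([ 3.57524950e-04, -5.32646298e+01, -3.53278077e+01,  7.09829153e-02,
        2.35553063e-02, -4.54763233e-05]), 'eef_pos': array([159.19729072, 526.22063605, 204.95897141]), 'eef_rot': array([-3.14059910e+00, -9.28060990e-05,  2.84779283e+00]), 'wrist_force': array([0.1038079 , 0.46168861, 0.77096252]), 'moment': array([-0.01181126,  0.011943  ,  0.02740466]), 'finger_force': 0.0, 'finger_gap': 94.0943778850104}
```

View pics/scene0.png

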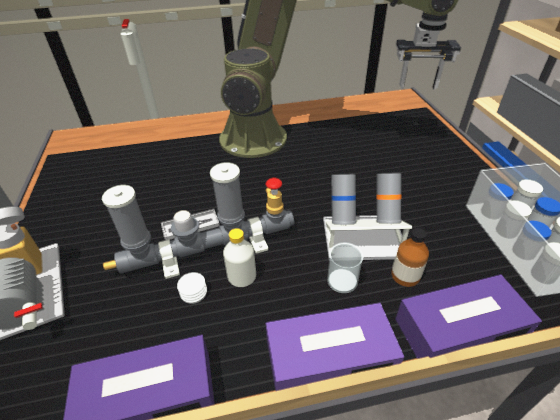

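View pics/top0.png

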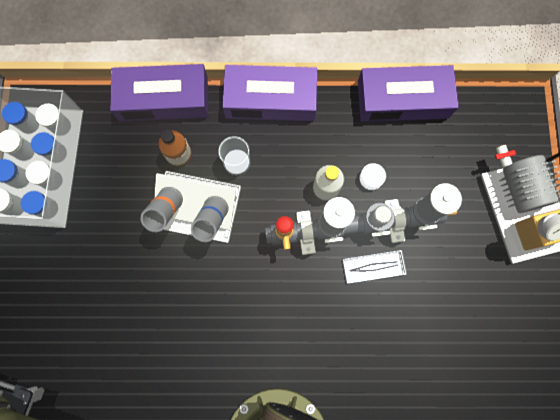

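The free port is the middle one: scene ~(183,222), top ~(380,217). The blue funnel is at top ~(209,218), the red plunger at top (284,225), and the capped funnels at top (339,213) and (446,200).

```bash
python3 - <<'E'
from h import *
def blob(m,seed,P,n):
    k,l=cv2.connectedComponents(m.astype(np.uint8)); 
    return l==l[seed[1],seed[0]]
for n in('top','scene'):
    z=np.load(n+'.npz'); p,d=z['p'].astype(int),z['d']; P=pts(n,d); ok=d>0
    hsv=cv2.cvtColor(z['p'],cv2.COLOR_RGB2HSV).astype(int)
    X,Y,Z=P[...,0],P[...,1],P[...,2]; A=ok&(X>250)&(X<800)
    def rep(nm,m):
        q=P[m]
        if len(q)<3: print(n,nm,len(q));return
        (cx,cy),r=cv2.minEnclosingCircle(q[:,:2].astype(np.float32))
        print(n,nm,len(q),'mean',q.mean(0).round(1),'lo',np.percentile(q,2,axis=0).round(1),'hi',np.percentile(q,98,axis=0).round(1),'circ',round(cx,1),round(cy,1),round(r,1))
    for nm,seed in (('A',(339,213) if n=='top' else (226,172)),('B',(446,200) if n=='top' else (121,194))):
        m=A&(abs(Z-248)<8); rep('lid'+nm,blob(m,seed,P,n))
    s=(380,213) if n=='top' else (183,219)
    u,v=np.meshgrid(range(560),range(420))
    near=(abs(u-s[0])<22)&(abs(v-s[1])<22)
    rep('membrane',A&near&(abs(Z-140)<5))
    red=(hsv[...,1]>150)&((hsv[...,0]<6)|(hsv[...,0]>174))&(hsv[...,2]>90)
    rep('red',red&A&(Z>160)&(Z<190))
    rep('redtop',red&A&(Z>174)&(Z<190))
    blue=(hsv[...,0]>100)&(hsv[...,0]<125)&(hsv[...,1]>110)&(Z>60)&A&(Y>0)&(Y<300)
    rep('blue',blue)
    orange=(hsv[...,0]>5)&(hsv[...,0]<18)&(hsv[...,1]>150)&(Z>60)&A&(Y>150)&(Y<400)
    rep('orange',orange)
    w=A&(hsv[...,1]<40)&(hsv[...,2]>150)&(Y>60)&(Y<330)&(Z>3)&(Z<140)&(X>400)
    rep('rackwhite',w)
E
cat > pk.py <<'E'
from h import *
E
python3 - <<'E'
from h import *
z=np.load('top.npz');cv2.imwrite('pics/crop1.png',cv2.resize(z['p'][150:270,130:480,::-1],None,fx=2.25,fy=2.25,interpolation=2))
E
```

```text
top lidA 443 mean [ 508.4 -127.4  242.3] lo [ 480.1 -156.3  240.1] hi [535.7 -99.4 249.5] circ 508.7 -128.2 32.7
top lidB 413 mean [ 539.9 -354.7  242.3] lo [ 510.6 -383.8  240. ] hi [ 566.9 -327.8  250.2] circ 539.3 -356.1 32.6
top membrane 248 mean [ 523.5 -241.7  140.1] lo [ 504.5 -262.3  135.4] hi [ 542.  -222.7  144.6] circ 524.1 -242.3 21.9
top red 224 mean [493.4 -14.4 177.7] lo [477.  -32.1 171.4] hi [510.4   2.5 182.3] circ 494.2 -14.6 19.1
top redtop 205 mean [493.1 -14.5 178.2] lo [476.9 -29.9 174.3] hi [508.6   1.3 182.3] circ 493.8 -14.8 19.1
top blue 38 mean [535.4 147.3 124.9] lo [520.1 130.8 114.9] hi [543.3 173.2 131.3] circ 529.6 152.7 24.9
top orange 423 mean [682.8 256.2 109.8] lo [545.2 231.8  94.1] hi [734.2 290.9 131.1] circ 635.9 252.1 105.4
top rackwhite 3244 mean [592.9 183.5  54.5] lo [489.   83.4   3.5] hi [716.4 294.9 115.2] circ 619.6 176.9 156.7
scene lidA 235128 mean [251.   64.7   9.1] lo [-714.6 -964.6 -748.2] hi [ 957.6 1642.8  340.5] circ -337.4 230.1 1602.0
scene lidB 40 mean [ 545.8 -355.4  243.9] lo [ 537.4 -362.4  240.3] hi [ 551.8 -348.7  246.7] circ 544.5 -355.4 8.1
scene membrane 149 mean [ 531.1 -241.8  137.4] lo [ 512.8 -259.   135.3] hi [ 547.7 -224.1  139.7] circ 531.1 -243.0 20.2
scene red 141 mean [503.5 -15.5 173.5] lo [484.9 -32.6 167.9] hi [517.1   2.1 178. ] circ 499.2 -14.8 19.9
scene redtop 73 mean [500.4 -14.7 175.8] lo [486.4 -27.7 174.3] hi [512.5  -1.6 178.2] circ 499.6 -14.3 14.9
scene blue 116 mean [539.6 153.6 123.1] lo [520.  131.3 111.6] hi [549.5 185.9 131.4] circ 527.8 159.0 29.2
scene orange 774 mean [705.1 253.6 103.8] lo [553.3 230.4  75.4] hi [747.9 288.2 130. ] circ 643.2 255.1 106.8
scene rackwhite 3257 mean [638.9 172.1  67.2] lo [522.7  76.7   7.1] hi [747.7 292.7 136.4] circ 617.9 192.8 151.3
```

View pics/crop1.png

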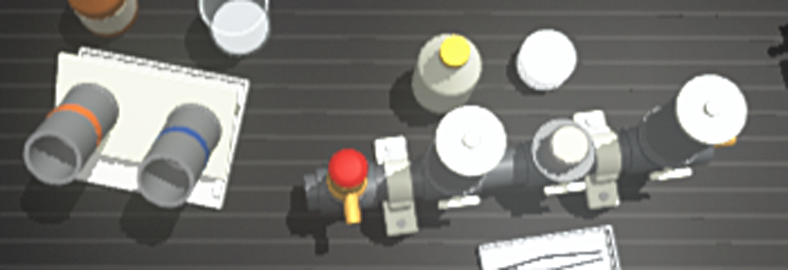

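Run:
```python
from h import *
from scipy.optimize import least_squares
from scipy.spatial.transform import Rotation as Q
def ray(n,u,v,z):
    c=get_calibration(n); r=R(c)@np.array([(u-c['cx'])/c['fx'],(v-c['cy'])/c['fy'],1]); o=np.array(c['origin']); return (o+r*(z-o[2])/r[2])[:2].round(1)
for n in('top','scene'):
    z=np.load(n+'.npz'); d=z['d']; P=pts(n,d); X,Y,Z=P[...,0],P[...,1],P[...,2]
    hsv=cv2.cvtColor(z['p'],cv2.COLOR_RGB2HSV).astype(int)
    def cen(m,s):
        k,l=cv2.connectedComponents(m.astype(np.uint8)); c=np.bincount(l[(s[1]-4):(s[1]+5),(s[0]-4):(s[0]+5)].ravel(),minlength=k); c[0]=0
        i=c.argmax(); v,u=np.nonzero(l==i); e=cv2.fitEllipse(np.c_[u,v].astype(np.float32)); return u.mean(),v.mean(),len(u),e[1]
    white=(hsv[...,1]<45)&(hsv[...,2]>165)
    u,v=np.meshgrid(range(560),range(420))
    s=(383,213) if n=='top' else (183,219)
    w=(hsv[...,1]<70)&(hsv[...,2]>(150))&(abs(u-s[0])<16)&(abs(v-s[1])<13)&(abs(Z-140)<9)
    c=cen(w,s); print(n,'memb',c,ray(n,c[0],c[1],140))
    ben=(X>250)&(X<420)&(abs(Y)<150)&(d>0); print('bench z',np.median(Z[ben]), 'far', np.median(Z[(X>590)&(X<640)&(Y<50)&(Y>-50)&(abs(Z)<20)]))
    b=white&(Y>60)&(Y<330)&(Z>15)&(Z<140)&(X>460)&(X<720)
    q=P[b]; 
    for _ in range(6):
        m=q.mean(0); nv=np.linalg.svd(q-m,full_matrices=False)[2][2]; nv*=np.sign(nv[2]); q=q[abs((q-m)@nv)<4]
    print('board',len(q),m.round(1),'tilt',np.degrees(np.arccos(nv[2])).round(2),'yaw',np.degrees(np.arctan2(-nv[1],-nv[0])).round(2))
    for nm,yr in(('blue',(100,125)),('orange',(5,18))):
        bl=(hsv[...,0]>=yr[0])&(hsv[...,0]<=yr[1])&(hsv[...,1]>90)&(Z>95)&(Z<140)&(X>500)&(X<600)&(Y>80)&(Y<320)
        bc=np.median(P[bl],axis=0)
        # grey points above board around band
        ax=nv
        rel=P-bc; t=rel@ax; perp=np.linalg.norm(rel-t[...,None]*ax,axis=-1); hb=(P-m)@nv
        g=(d>0)&(hb>12)&(perp<62)&(abs(t)<80)&(hsv[...,1]<60)|bl
        q2=P[g]; 
        def f(p,q):
            a=Q.from_euler('zy',[p[2],p[3]]).apply([0,0,1]); o=np.array([bc[0],bc[1]+0,bc[2]])+p[0]*np.array([0,1,0])+p[1]*np.array([np.cos(p[3]),0,-np.sin(p[3])])
            r=q-o; return np.linalg.norm(r-(r@a)[:,None]*a,axis=1)-30
        p=[0,-15,np.radians(-9),np.radians(-35)]
        for _ in range(8):
            r=least_squares(f,p,args=(q2,),loss='soft_l1',f_scale=2); p=r.x; q3=P[g]; q2=q3[abs(f(p,q3))<5]
        a=Q.from_euler('zy',[p[2],p[3]]).apply([0,0,1]); o=bc+p[0]*np.array([0,1,0])+p[1]*np.array([np.cos(p[3]),0,-np.sin(p[3])])
        foot=o-a*((o-m)@nv)/(a@nv)
        tt=(q2-foot)@a
        print(nm,'n',len(q2),'rms',np.std(f(p,q2)).round(2),'axis',a.round(3),'tilt/yaw',np.degrees([p[3],p[2]]).round(1),'foot',foot.round(1),'t range',np.percentile(tt,[1,99]).round(1),'band t',((P[bl]-foot)@a).mean().round(1))
```

```text
top memb (np.float64(383.0127659574468), np.float64(213.9276595744681), 235, (13.276043891906738, 15.326006889343262)) [ 525.1 -243.5]
bench z 1.0777831905479616 far 1.13754967906209
board 507 [588.4 216.9  68. ] tilt 19.75 yaw 7.94
blue n 775 rms 2.44 axis [-0.694  0.     0.72 ] tilt/yaw [   -43.9 -15328.7] foot [574.3 163.9  60.4] t range [  1.  136.6] band t 72.8
orange n 779 rms 2.27 axis [-0.611  0.     0.792] tilt/yaw [ -37.6 -526. ] foot [576.2 273.9  66.5] t range [  5.7 118.7] band t 57.9
scene memb (np.float64(181.5952380952381), np.float64(217.0297619047619), 168, (10.13759708404541, 14.20849895477295)) [ 536.3 -242.8]
bench z -2.9216707302327904 far -2.1106358227469855
board 289 [624.3 177.9  78.2] tilt 13.03 yaw 170.27
blue n 749 rms 2.0 axis [-0.612  0.     0.791] tilt/yaw [ -37.7 3139.3] foot [529.8 164.   99.2] t range [-13.4  70.8] band t 12.9
orange n 765 rms 2.1 axis [-0.619  0.     0.785] tilt/yaw [ -38.3 2077.4] foot [553.9 277.7  98.2] t range [-13.   72.2] band t 14.4
```

```bash
cat > fit.py <<'E'
from h import *
from scipy.optimize import least_squares
rng=np.random.default_rng(0)
for n in('top','scene'):
    z=np.load(n+'.npz'); d=z['d']; P=pts(n,d); X,Y,Z=P[...,0],P[...,1],P[...,2]
    hsv=cv2.cvtColor(z['p'],cv2.COLOR_RGB2HSV).astype(int)
    reg=(d>0)&(X>470)&(X<680)&(Y>70)&(Y<330)&(Z>12)
    q=P[reg&(hsv[...,2]>140)]; best=0
    for _ in range(3000):
        t=q[rng.choice(len(q),3,False)]; nv=np.cross(t[1]-t[0],t[2]-t[0]); L=np.linalg.norm(nv)
        if L<500: continue
        nv/=L; nv*=np.sign(nv[2])
        if abs(np.degrees(np.arccos(nv[2]))-35)>6 or nv[0]>0: continue
        k=(abs((q-t[0])@nv)<3).sum()
        if k>best: best,b=k,(t[0],nv)
    b0=b; i=q[abs((q-b[0])@b[1])<3]; m=i.mean(0); nv=np.linalg.svd(i-m,full_matrices=False)[2][2]; nv*=np.sign(nv[2])
    print(n,'board',best,len(q),m.round(1),'n',nv.round(3),'tilt',np.degrees(np.arccos(nv[2])).round(1),'yaw',np.degrees(np.arctan2(-nv[1],-nv[0])).round(1))
    # outline of the board, min area rect in board coordinates
    ex=np.cross([0,0,1],nv); ex/=np.linalg.norm(ex); ey=np.cross(nv,ex)  # ex ~horizontal in board
    ib=i-m; (rc,sz,an)=cv2.minAreaRect(np.c_[ib@ex,ib@ey].astype(np.float32)); print('rect',sz,an,'centre',(m+rc[0]*ex+rc[1]*ey).round(1))
    h=(P-m)@nv; on=reg&(h>10)&(h<140)
    k,l,st,_=cv2.connectedComponentsWithStats(on.astype(np.uint8))
    for nm,(lo,hi) in(('blue',(100,125)),('orange',(4,18))):
        bl=on&(hsv[...,0]>=lo)&(hsv[...,0]<=hi)&(hsv[...,1]>90)&(X<600)
        lab=np.bincount(l[bl]).argmax(); bc=np.median(P[bl],axis=0)
        g=(l==lab)&(h>15)&(h<118); q2=P[g]; a0=nv
        u1=ex; u2=np.cross(a0,u1)
        def f(p,q):
            a=a0+p[2]*u1+p[3]*u2; a/=np.linalg.norm(a); r=q-(bc+p[0]*u1+p[1]*u2); return np.linalg.norm(r-(r@a)[:,None]*a,axis=1)-30
        def go(fr):
            p=np.zeros(4); 
            p[1]=-20 if n=='scene' else -20
            cands=[]
            for s1 in(-20,20):
              for s0 in (-20,0,20):
                x0=np.array([s0,s1,0,0.]); qq=q2
                for _ in range(4):
                    if fr: r=least_squares(f,x0,args=(qq,),loss='soft_l1',f_scale=1.5); x0=r.x
                    else: r=least_squares(lambda w:f(np.r_[w,0,0],qq),x0[:2],loss='soft_l1',f_scale=1.5); x0=np.r_[r.x,0,0]
                    qq=q2[abs(f(x0,q2))<5]
                    if len(qq)<20: break
                cands.append((len(qq),x0))
            k,x=max(cands,key=lambda c:c[0]); e=f(x,q2); e=e[abs(e)<5]
            a=a0+x[2]*u1+x[3]*u2; a/=np.linalg.norm(a); o=bc+x[0]*u1+x[1]*u2
            foot=o-a*((o-m)@nv)/(a@nv)
            print(' ',nm,fr,k,len(q2),'rms',e.std().round(2),'axis',a.round(3),'tilt',np.degrees(np.arccos(a[2])).round(1),'yaw',np.degrees(np.arctan2(-a[1],-a[0])).round(1),'foot',foot.round(1),'mid',(foot+62.5*a).round(1),'trange',np.percentile((P[l==lab]-foot)@a,[1,99]).round(0))
        go(0); go(1)
E
python3 fit.py
```

```text
top board 1520 3426 [578.9 202.7  67.2] n [-0.559  0.107  0.822] tilt 34.7 yaw -10.9
rect (137.66323852539062, 200.38307189941406) 89.32315063476562 centre [558.4 211.7  52.1]
  blue 0 772 808 rms 1.53 axis [-0.559  0.107  0.822] tilt 34.7 yaw -10.9 foot [555.6 153.4  57.8] mid [520.7 160.1 109.2] trange [ 11. 128.]
  blue 1 774 808 rms 1.53 axis [-0.563  0.102  0.82 ] tilt 34.9 yaw -10.3 foot [555.8 153.7  57.9] mid [520.7 160.1 109.2] trange [ 11. 128.]
  orange 0 838 860 rms 1.48 axis [-0.559  0.107  0.822] tilt 34.7 yaw -10.9 foot [578.1 267.   58.3] mid [543.2 273.7 109.7] trange [ 11. 128.]
  orange 1 842 860 rms 1.48 axis [-0.567  0.09   0.819] tilt 35.1 yaw -9.0 foot [578.6 268.   58.5] mid [543.1 273.6 109.6] trange [ 12. 129.]
scene board 487 3016 [594.6 199.4  71. ] n [-0.549  0.105  0.829] tilt 34.0 yaw -10.8
rect (128.80712890625, 197.46078491210938) 89.2780532836914 centre [567.4 210.1  51.6]
  blue 0 970 977 rms 1.79 axis [-0.549  0.105  0.829] tilt 34.0 yaw -10.8 foot [558.8 154.5  53. ] mid [524.5 161.1 104.8] trange [ 11. 126.]
  blue 1 976 977 rms 1.41 axis [-0.588  0.116  0.8  ] tilt 36.8 yaw -11.1 foot [561.4 153.8  54.8] mid [524.7 161.  104.8] trange [ 10. 125.]
  orange 0 981 994 rms 1.87 axis [-0.549  0.105  0.829] tilt 34.0 yaw -10.8 foot [581.4 268.3  53.5] mid [547.1 274.9 105.3] trange [ 10. 125.]
  orange 1 993 994 rms 1.5 axis [-0.591  0.115  0.798] tilt 37.0 yaw -11.0 foot [584.2 267.7  55.5] mid [547.2 274.9 105.4] trange [  9. 124.]
```

```bash
cat > go.py <<'E'
from h import *
from scipy.spatial.transform import Rotation as Q
def to(pos,z,y,cmd=None):
    s=manip.read_state(); p0=s['eef_pos']; R0=Q.from_euler('xyz',s['eef_rot'])
    z=np.array(z)/np.linalg.norm(z); y=np.array(y,float); y-=z*(y@z); y/=np.linalg.norm(y)
    T=Q.from_matrix(np.c_[np.cross(y,z),y,z])
    print('shift',((np.array(pos)-p0)).round(1),'turn',(T*R0.inv()).as_rotvec(degrees=True).round(2))
E
python3 - <<'E'
from go import *
a=np.array([-.563,.1094,.819]); mid=np.array([521.5,160.5,109]); ex=[.1908,.9816,0]
for t in(190,145,95-19): p=mid+(t-62.5)*a; print(t,p.round(1)); to(p,-a,ex)
E
```

```text
190 [449.7 174.4 213.4]
shift [ 290.5 -351.8    8.5] turn [ -8.37 -34.01   5.67]
145 [475.1 169.5 176.6]
shift [ 315.9 -356.7  -28.4] turn [ -8.37 -34.01   5.67]
76 [513.9 162.  120.1]
shift [ 354.7 -364.2  -84.9] turn [ -8.37 -34.01   5.67]
```

>>> jog_arm:
  plan: [0.02,-0.024,0.01,0,0,0,0.04,-0.048,0.02,0,0,0,0.06,-0.072,0.03,-0.8,-3.4,0.6,0.08,-0.096,0.04,-1.7,-6.8,1.1,0.1,-0.12,0.04,-2.5,-10.2,1.7,0.12,-0.144,0.04,-3.3,-13.6,2.3,0.14,-0.168,0.04,-4.2,-17,2.8,0.16,-0.192,0.04,-5,-20.4,3.4,0.18,-0.216,0.04,-5.9,-23.8,4,0.2,-0.24,0.04,-6.7,-27.2,4.5,0.22,-0.264,0.04,-7.5,-30.6,5.1,0.24,-0.288,0.04,-8.37,-34.01,5.67,0.255,-0.312,0.035,-8.37,-34.01,5.67,0.27,-0.33,0.025,-8.37,-34.01,5.67,0.285,-0.345,0.015,-8.37,-34.01,5.67,0.2905,-0.3518,0.0085,-8.37,-34.01,5.67,0.2905,-0.3518,0.0085,-8.37,-34.01,5.67,0.2905,-0.3518,0.0085,-8.37,-34.01,5.67]
  claw: 0.09

```text
clock: 1.9
eef_pos: [449.5, 175.0, 214.1]
eef_rot: [3.141, 0.611, 2.95]
wrist_force: [-1.2, 0.4, -0.2]
finger_gap: 90.5
finger_force: 0.0
```

Run:
```python
from go import *
a=np.array([-.563,.1094,.819]); mid=np.array([521.5,160.5,109]); ex=[.1908,.9816,0]
for t in(190,145,95-19): p=mid+(t-62.5)*a; to(p,-a,ex)
p,d=cap('top'); cv2.imwrite('pics/top2.png',cv2.resize(p[150:290,130:400,::-1],None,fx=2.9,fy=2.9,interpolation=2))
print(manip.read_state()['joints'])
```

```text
shift [ 0.2 -0.5 -0.6] turn [-0.04  0.   -0.03]
shift [ 25.6  -5.4 -37.5] turn [-0.04  0.   -0.03]
shift [ 64.4 -13.  -94. ] turn [-0.04  0.   -0.03]
[ 0.50134994 -0.09406723  2.05393262 -0.55477555  0.76707214 -0.55429201]
```

View pics/top2.png

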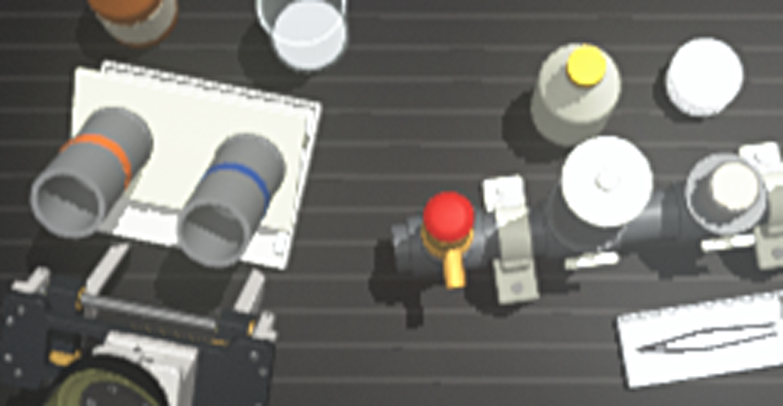

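The fingers are at crop (122,248) and (258,275), in front of the blue funnel's rim at (213,235). I'll use their known pose to check the camera's calibration.

Run:
```python
from go import *
z=np.load('top.npz'); d=z['d']; P=pts('top',d); s=manip.read_state()
T=Q.from_euler('xyz',s['eef_rot']); L=T.inv().apply((P-s['eef_pos']).reshape(-1,3)).reshape(P.shape)
m=(d>0)&(abs(L[...,0])<30)&(abs(L[...,1])<75)&(L[...,2]>-40)&(L[...,2]<15)
for sg in(1,-1):
    q=L[m&(sg*L[...,1]>30)]; print(sg,len(q),'lo',np.percentile(q,[3,97],axis=0).round(1).tolist(),'med',np.median(q,axis=0).round(1))
```

```text
1 85 lo [[-9.9, 44.9, -38.4], [8.1, 56.6, -2.2]] med [ -7.1  46.7 -21. ]
-1 60 lo [[-9.8, -57.0, -39.7], [7.3, -45.2, -3.0]] med [ -7.8 -52.7 -23.4]
```

>>> jog_arm:
  plan: [0.013,-0.003,-0.019,0,0,0,0.026,-0.005,-0.038,0,0,0,0.036,-0.0072,-0.053,0,0,0,0.045,-0.009,-0.066,0,0,0,0.053,-0.0106,-0.078,0,0,0,0.06,-0.012,-0.0875,0,0,0,0.0642,-0.013,-0.0938,0,0,0,0.0642,-0.013,-0.0938,0,0,0,0.0642,-0.013,-0.0938,0,0,0]

```text
clock: 2.85
eef_pos: [513.9, 161.8, 120.5]
eef_rot: [3.14, 0.611, 2.95]
wrist_force: [0.9, 0.4, 0.6]
finger_gap: 89.9
finger_force: 0.0
```

>>> jog_arm:
  plan: [0,0,0,0,0,0,0,0,0,0,0,0,0,0,0,0,0,0,0,0,0,0,0,0,0,0,0,0,0,0,0,0,0,0,0,0,0,0,0,0,0,0,0,0,0,0,0,0]
  claw: 0.05
  force: 25

```text
clock: 3.65
eef_pos: [514.1, 161.7, 120.3]
eef_rot: [3.14, 0.611, 2.95]
wrist_force: [-1.5, 0.3, 2.4]
finger_gap: 60.9
finger_force: 25.0
```

>>> jog_arm:
  plan: [-0.0028,0.0005,0.0041,0,0,0,-0.0056,0.0011,0.0082,0,0,0,-0.0113,0.0022,0.0164,0,0,0,-0.0169,0.0033,0.0246,0,0,0,-0.0225,0.0044,0.0328,0,0,0,-0.0282,0.0055,0.041,0,0,0,-0.0338,0.0066,0.0491,0,0,0,-0.0394,0.0077,0.0573,0,0,0,-0.045,0.0088,0.0655,0,0,0,-0.0507,0.0098,0.0737,0,0,0,-0.0563,0.0109,0.0819,0,0,0,-0.0563,0.0109,0.0819,0,0,0,-0.0563,0.0109,0.0819,0,0,0]

```text
clock: 4.95
eef_pos: [457.6, 172.6, 202.1]
eef_rot: [3.14, 0.611, 2.95]
wrist_force: [1.0, -1.1, -1.8]
finger_gap: 60.6
finger_force: 25.0
```

Run:
```python
from go import *
s=manip.read_state(); print(s['eef_pos'],s['wrist_force'],s['finger_gap'])
# upright waypoint: tool down
to([410,60,340],[0,0,-1],[.1908,.9816,0]); 
to([524.3,-242.3,340],[0,0,-1],[.1908,.9816,0])
to([524.3,-242.3,340],[0,0,-1],[-.137,.99,0])
```

```text
[457.62728494 172.60048728 202.1160112 ] [ 1.0406341  -1.11588167 -1.75849751] 60.64028727885612
shift [ -47.6 -112.6  137.9] turn [ 6.620e+00  3.439e+01 -3.000e-02]
shift [  66.7 -414.9  137.9] turn [ 6.620e+00  3.439e+01 -3.000e-02]
shift [  66.7 -414.9  137.9] turn [ 0.89 35.17 18.26]
```

>>> jog_arm:
  plan: [-0.005,-0.005,0.01,0,0,0,-0.01,-0.01,0.025,0.66,3.44,0,-0.015,-0.02,0.04,1.32,6.88,0,-0.02,-0.03,0.055,1.99,10.3,0,-0.025,-0.04,0.07,2.65,13.8,0,-0.03,-0.05,0.085,3.3,17.2,0,-0.03,-0.06,0.1,4,20.6,0,-0.03,-0.07,0.115,4.6,24.1,0,-0.03,-0.08,0.125,5.3,27.5,0,-0.03,-0.09,0.135,6,31,0,-0.03,-0.1,0.143,6.62,34.39,0,-0.03,-0.12,0.143,6.62,34.39,0,-0.02,-0.14,0.143,6.62,34.39,0,-0.012,-0.165,0.143,6.62,34.39,0,-0.004,-0.19,0.143,6.62,34.39,0,0.004,-0.215,0.143,6.62,34.39,0,0.012,-0.24,0.143,6.62,34.39,0,0.02,-0.265,0.143,6.62,34.39,0,0.028,-0.285,0.143,6.62,34.39,0,0.034,-0.3,0.143,6.62,34.39,0]

```text
clock: 6.95
eef_pos: [492.1, -129.0, 344.2]
eef_rot: [-3.141, -0.001, 2.949]
wrist_force: [-0.1, -0.3, -1.4]
finger_gap: 60.8
finger_force: 25.0
```

>>> jog_arm:
  plan: [0.008,-0.02,0,0,0,0,0.014,-0.04,0,0,0,0,0.02,-0.06,0,0,0,0,0.024,-0.08,0,0,0,0,0.028,-0.095,0,0,0,0,0.031,-0.107,0,0,0,0,0.0327,-0.1149,0,0,0,0,0.0327,-0.1149,0,0,0,0,0.0327,-0.1149,0,0,0,0,0.0327,-0.1149,0,0,0,0]

```text
clock: 7.95
eef_pos: [524.4, -241.8, 345.3]
eef_rot: [-3.142, 0.0, 2.951]
wrist_force: [0.3, 0.0, -1.7]
finger_gap: 60.3
finger_force: 25.0
```

Run:
```python
from go import *
s=manip.read_state(); print(s['eef_pos'],s['eef_rot'],s['wrist_force'],s['moment'],s['finger_gap'],s['joints'])
for n in('top','scene'):
    p,d=cap(n)
    P=pts(n,d); r=P-s['eef_pos']; m=(d>0)&(np.hypot(r[...,0],r[...,1])<45)&(P[...,2]<345)&(P[...,2]>260)
    q=P[m]; print(n,len(q),np.percentile(q,[1,50,99],axis=0).round(1).tolist())
    if n=='scene': cv2.imwrite('pics/scene3.png',cv2.resize(p[60:300,50:350,::-1],None,fx=2.5,fy=2.5))
```

```text
[ 524.39354727 -241.79391602  345.28142807] [-3.14153210e+00  1.26030105e-04  2.95057084e+00] [ 0.26926604  0.02338824 -1.65679857] [ 0.07161945 -0.03137658 -0.03496252] 60.25415066375351 [-4.95454859e-01  3.04055925e-01  1.19790926e+00 -2.00429664e-05
  1.63948908e+00 -1.87523075e+00]
top 2 [[535.5, -213.8, 272.3], [537.1, -213.1, 274.1], [538.8, -212.4, 275.8]]
scene 1021 [[528.5, -270.5, 267.6], [552.4, -237.7, 307.1], [558.9, -211.2, 344.3]]
```

View pics/scene3.png

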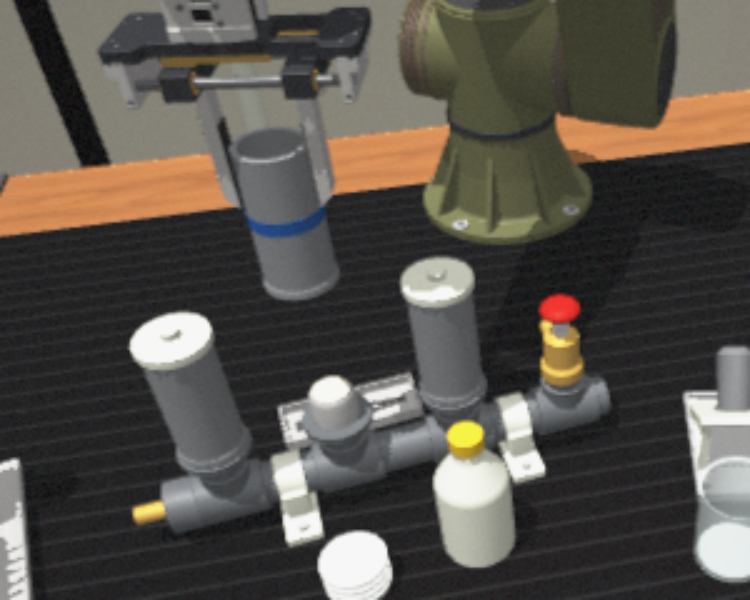

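The funnel is held upright above the free base: bottom at crop (300,290), base at (335,400). In the scene view I'll compare its axis with those of the capped funnels, since the midpoint of the two is the free port.

```bash
cat > cyl.py <<'E'
from go import *
from scipy.optimize import least_squares
def cyl(P,d,c,z0,z1,r0=30,tilt=True):
    m=(d>0)&(np.hypot(P[...,0]-c[0],P[...,1]-c[1])<r0+12)&(P[...,2]>z0)&(P[...,2]<z1); q=P[m]; zc=(z0+z1)/2
    f=lambda p,q: np.hypot(q[:,0]-p[0]-p[2]*(q[:,2]-zc),q[:,1]-p[1]-p[3]*(q[:,2]-zc))-r0
    x=np.r_[c[:2],0,0]
    for _ in range(5):
        if tilt: x=least_squares(f,x,args=(q,),loss='soft_l1',f_scale=1.5).x
        else: x=np.r_[least_squares(lambda w:f(np.r_[w,0,0],q),x[:2],loss='soft_l1',f_scale=1.5).x,0,0]
        q=P[m]; q=q[abs(f(x,q))<5]
    return len(q),x[:2].round(2),np.degrees(x[2:]).round(2),f(x,q).std().round(2)
E
python3 - <<'E'
from cyl import *
for n,zs in(('scene',(280,320)),('scene',(275,385))):
    z=np.load(n+'.npz'); d=z['d']; P=pts(n,d)
    for t in(True,False):
        print('held',cyl(P,d,(526,-242),*zs,tilt=t)); print('A',cyl(P,d,(510,-127),140,232,tilt=t)); print('B',cyl(P,d,(541,-355),140,232,tilt=t)); print('spigot',cyl(P,d,(526,-242),112,134,22,tilt=False))
# gripper-free top check: spigot/membrane/flange from first top image
E
```

```text
held (499, array([ 526.6 , -241.12]), array([-1.84,  0.78]), np.float64(0.97))
A (764, array([ 512.81, -128.37]), array([ 0.25, -0.08]), np.float64(1.15))
B (922, array([ 543.42, -356.3 ]), array([0.18, 0.08]), np.float64(1.08))
spigot (145, array([ 527.71, -242.16]), array([0., 0.]), np.float64(1.14))
held (499, array([ 526.6 , -241.11]), array([0., 0.]), np.float64(1.02))
A (764, array([ 512.81, -128.37]), array([0., 0.]), np.float64(1.16))
B (922, array([ 543.42, -356.3 ]), array([0., 0.]), np.float64(1.09))
spigot (145, array([ 527.71, -242.16]), array([0., 0.]), np.float64(1.14))
held (1654, array([ 525.89, -240.82]), array([-1.25,  0.57]), np.float64(1.53))
A (764, array([ 512.81, -128.37]), array([ 0.25, -0.08]), np.float64(1.15))
B (922, array([ 543.42, -356.3 ]), array([0.18, 0.08]), np.float64(1.08))
spigot (145, array([ 527.71, -242.16]), array([0., 0.]), np.float64(1.14))
held (1698, array([ 525.94, -240.87]), array([0., 0.]), np.float64(1.68))
A (764, array([ 512.81, -128.37]), array([0., 0.]), np.float64(1.16))
B (922, array([ 543.42, -356.3 ]), array([0., 0.]), np.float64(1.09))
spigot (145, array([ 527.71, -242.16]), array([0., 0.]), np.float64(1.14))
```

>>> jog_arm:
  plan: [0.0022,-0.0009,0,0,1.2,0,0.0022,-0.0009,-0.015,0,1.2,0,0.0022,-0.0009,-0.03,0,1.2,0,0.0022,-0.0009,-0.045,0,1.2,0,0.0022,-0.0009,-0.06,0,1.2,0,0.0022,-0.0009,-0.075,0,1.2,0,0.0022,-0.0009,-0.09,0,1.2,0,0.0022,-0.0009,-0.1,0,1.2,0,0.0022,-0.0009,-0.108,0,1.2,0,0.0022,-0.0009,-0.114,0,1.2,0,0.0022,-0.0009,-0.116,0,1.2,0,0.0022,-0.0009,-0.116,0,1.2,0,0.0022,-0.0009,-0.116,0,1.2,0]

```text
clock: 9.35
eef_pos: [526.7, -243.3, 229.6]
eef_rot: [-3.137, -0.02, 2.95]
wrist_force: [-0.2, 0.1, -1.2]
finger_gap: 60.5
finger_force: 25.0
```

Run:
```python
from cyl import *
s=manip.read_state(); print(s['eef_pos'],s['wrist_force'])
p,d=cap('scene'); P=pts('scene',d)
print(cyl(P,d,(527,-242),165,210),cyl(P,d,(527,-242),165,270),cyl(P,d,(527,-242),165,210,tilt=False))
print('spigot',cyl(P,d,(527,-242),112,134,22,tilt=False))
print('A',cyl(P,d,(512,-127),165,232)); print('B',cyl(P,d,(543,-356),165,232))
m=(d>0)&(np.hypot(P[...,0]-540,P[...,1]+242)<40)&(P[...,2]>141)&(P[...,2]<270); print('bottom z',np.percentile(P[m][:,2],[0.5,2]))
cv2.imwrite('pics/scene4.png',cv2.resize(p[110:270,90:290,::-1],None,fx=3.5,fy=3.5))
```

```text
[ 526.71803139 -243.34338844  229.56025153] [-0.2291959   0.14781699 -1.15706221]
(418, array([ 528.27, -242.53]), array([-0.42,  0.93]), np.float64(0.99)) (1244, array([ 528.4 , -242.28]), array([0.37, 0.46]), np.float64(1.72)) (418, array([ 528.27, -242.53]), array([0., 0.]), np.float64(1.0))
spigot (143, array([ 527.74, -242.21]), array([0., 0.]), np.float64(1.25))
A (569, array([ 512.83, -128.33]), array([0.71, 0.3 ]), np.float64(1.14))
B (681, array([ 543.47, -356.34]), array([0.89, 0.02]), np.float64(1.11))
bottom z [151.53886821 154.24198109]
```

View pics/scene4.png

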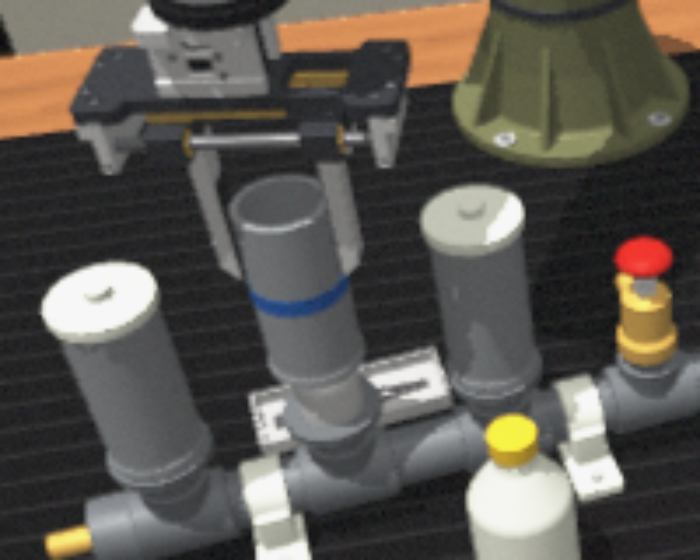

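The funnel's bottom sits centred just above the spigot (crop (320,370)); the axes agree within about 0.6 mm. Lowering slowly and watching the force.

>>> jog_arm:
  plan: [-0.0004,0.0002,-0.004,0,0,0,-0.0004,0.0002,-0.008,0,0,0,-0.0004,0.0002,-0.011,0,0,0,-0.0004,0.0002,-0.014,0,0,0,-0.0004,0.0002,-0.017,0,0,0,-0.0004,0.0002,-0.02,0,0,0,-0.0004,0.0002,-0.022,0,0,0,-0.0004,0.0002,-0.022,0,0,0]

```text
clock: 10.2
eef_pos: [526.1, -243.0, 206.7]
eef_rot: [-3.138, -0.021, 2.95]
wrist_force: [0.5, -0.2, -1.3]
finger_gap: 60.6
finger_force: 25.0
```

No contact force, and the bottom should now be about 9 mm below the spigot top. Continuing.

>>> jog_arm:
  plan: [0,0,-0.002,0,0,0,0,0,-0.004,0,0,0,0,0,-0.006,0,0,0,0,0,-0.008,0,0,0,0,0,-0.01,0,0,0,0,0,-0.012,0,0,0,0,0,-0.014,0,0,0,0,0,-0.015,0,0,0,0,0,-0.015,0,0,0]

```text
clock: 11.1
eef_pos: [526.1, -243.1, 191.9]
eef_rot: [-3.138, -0.021, 2.95]
wrist_force: [-0.1, 0.6, -1.2]
finger_gap: 60.2
finger_force: 25.0
```

>>> jog_arm:
  plan: [0,0,-0.001,0,0,0,0,0,-0.002,0,0,0,0,0,-0.003,0,0,0,0,0,-0.004,0,0,0,0,0,-0.004,0,0,0]

```text
clock: 11.6
eef_pos: [526.1, -243.1, 187.9]
eef_rot: [-3.138, -0.021, 2.95]
wrist_force: [-0.5, 0.1, -1.6]
finger_gap: 61.0
finger_force: 25.0
```

>>> jog_arm:
  plan: [0,0,-0.0005,0,0,0,0,0,-0.001,0,0,0,0,0,-0.0015,0,0,0,0,0,-0.0015,0,0,0]

```text
clock: 12.0
eef_pos: [526.1, -243.1, 186.5]
eef_rot: [-3.138, -0.021, 2.95]
wrist_force: [-0.8, 0.1, -1.4]
finger_gap: 60.9
finger_force: 25.0
```

>>> jog_arm:
  plan: [0,0,-0.0005,0,0,0,0,0,-0.001,0,0,0,0,0,-0.0015,0,0,0,0,0,-0.0015,0,0,0]

```text
clock: 12.4
eef_pos: [526.2, -243.1, 184.9]
eef_rot: [-3.138, -0.021, 2.95]
wrist_force: [-0.0, 0.3, -1.2]
finger_gap: 60.5
finger_force: 25.0
```

>>> jog_arm:
  plan: [0,0,-0.0005,0,0,0,0,0,-0.001,0,0,0,0,0,-0.001,0,0,0]

```text
clock: 12.7
eef_pos: [526.4, -243.1, 184.5]
eef_rot: [-3.137, -0.02, 2.95]
wrist_force: [-0.0, -0.4, 3.6]
finger_gap: 60.7
finger_force: 25.0
```

Run:
```python
from cyl import *
s=manip.read_state(); print(s['eef_pos'],s['wrist_force'])
p,d=cap('scene'); P=pts('scene',d)
for nm,c in(('held',(528,-242)),('A',(513,-128)),('B',(543,-356))):
    print(nm,cyl(P,d,c,125,175))
    m=(d>0)&(np.hypot(P[...,0]-c[0],P[...,1]-c[1])<34)&(P[...,2]>60)
    hsv=cv2.cvtColor(p,cv2.COLOR_RGB2HSV); b=m&(hsv[...,0]>100)&(hsv[...,0]<125)&(hsv[...,1]>110)
    if b.sum(): print('band z',b.sum(),P[b][:,2].mean())
cv2.imwrite('pics/scene5.png',cv2.resize(p[110:270,90:290,::-1],None,fx=3.5,fy=3.5))
```

```text
[ 526.36040028 -243.1393584   184.50100386] [-0.04436687 -0.44104948  3.64188701]
held (425, array([ 527.82, -242.17]), array([0.19, 0.62]), np.float64(0.98))
band z 106 171.95421309036243
A (397, array([ 512.85, -128.24]), array([-0.21, -0.04]), np.float64(0.94))
B (475, array([ 543.43, -356.23]), array([0.31, 0.16]), np.float64(0.9))
```

View pics/scene5.png

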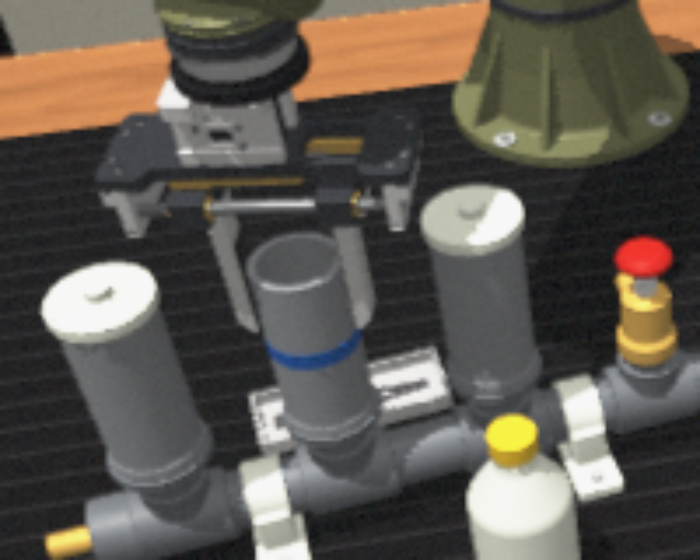

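The funnel's bottom collar now meets the flange at crop (330,430), just as on the capped neighbours. The contact force rose by about 5 N at the expected height, so it is home. Releasing.

>>> jog_arm:
  plan: [0,0,0,0,0,0,0,0,0,0,0,0,0,0,0,0,0,0,0,0,0,0,0,0,0,0,0,0,0,0,0,0,0,0,0,0]
  claw: 0.08

```text
clock: 13.35
eef_pos: [526.2, -243.1, 184.0]
eef_rot: [-3.138, -0.021, 2.95]
wrist_force: [-0.2, 0.3, -0.9]
finger_gap: 79.9
finger_force: 0.0
```

>>> jog_arm:
  plan: [0,0,0.005,0,0,0,0,0,0.015,0,0,0,0,0,0.03,0,0,0,0,0,0.05,0,0,0,0,0,0.07,0,0,0,0,0,0.09,0,0,0,0,0,0.11,0,0,0,-0.01,0.02,0.115,0,0,0,-0.015,0.045,0.115,0,0,0,-0.02,0.07,0.115,0,0,0,-0.022,0.1,0.115,0,-1.2,0,-0.025,0.13,0.115,0,-1.2,0,-0.027,0.16,0.115,0,-1.2,0,-0.029,0.19,0.11,0,-1.2,0,-0.031,0.21,0.1,0,-1.2,0,-0.033,0.228,0.09,0,-1.2,0,-0.033,0.228,0.08,0,-1.2,0,-0.033,0.228,0.08,0,-1.2,0,-0.033,0.228,0.08,0,-1.2,0]

```text
clock: 15.25
eef_pos: [493.3, -15.8, 264.6]
eef_rot: [-3.141, 0.0, 2.949]
wrist_force: [0.5, 0.4, 0.3]
finger_gap: 79.8
finger_force: 0.0
```

>>> jog_arm:
  plan: [0,0,0,0,0,0,0,0,0,0,0,0,0,0,0,0,0,0,0,0,0,0,0,0,0,0,0,0,0,0,0,0,0,0,0,0,0,0,0,0,0,0,0,0,0,0,0,0,0,0,0,0,0,0]
  claw: 0.0

```text
clock: 16.15
eef_pos: [493.2, -15.1, 264.1]
eef_rot: [-3.142, -0.0, 2.95]
wrist_force: [0.4, 0.5, 0.3]
finger_gap: 11.6
finger_force: 0.0
```

Run:
```python
from cyl import *
s=manip.read_state(); print(s['eef_pos'],s['eef_rot'],s['wrist_force'],s['finger_gap'])
p,d=cap('scene'); P=pts('scene',d)
hsv=cv2.cvtColor(p,cv2.COLOR_RGB2HSV)
for nm,c in(('funnel',(528,-242)),('A',(513,-128)),('B',(543,-356))):
    print(nm,cyl(P,d,c,125,220))
    m=(d>0)&(np.hypot(P[...,0]-c[0],P[...,1]-c[1])<34)&(P[...,2]>60); print('top z',np.percentile(P[m][:,2],[98,99.5]))
    b=m&(hsv[...,0]>100)&(hsv[...,0]<125)&(hsv[...,1]>110)
    if b.sum(): print('band z',b.sum(),P[b][:,2].mean())
cv2.imwrite('pics/scene6.png',cv2.resize(p[110:270,90:310,::-1],None,fx=3.5,fy=3.5))
```

```text
[493.17358684 -15.07889329 264.07533974] [-3.14154405e+00 -1.53900679e-04  2.94998477e+00] [0.39866454 0.45284208 0.28024457] 11.614555047410885
funnel (999, array([ 528.45, -242.5 ]), array([1.04, 0.23]), np.float64(1.55))
top z [230.3640198  231.57349006]
band z 104 171.81212261590412
A (798, array([ 512.8, -128.2]), array([-0.24, -0.16]), np.float64(1.0))
top z [396.71035933 401.39084611]
B (952, array([ 543.27, -356.37]), array([-0.09, -0.04]), np.float64(0.95))
top z [239.30187525 245.15182465]
```

View pics/scene6.png

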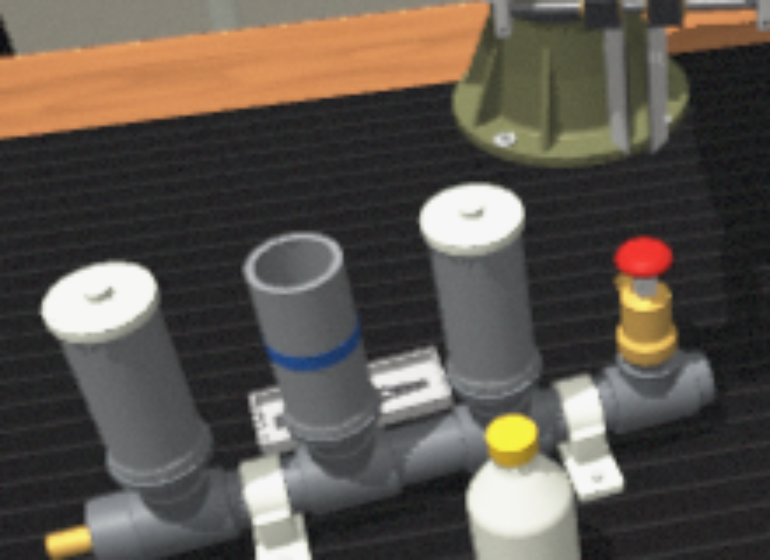

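The funnel stands home: its rim is level with the seat height, and it is upright beside its neighbours. The fingers are above the plunger (crop (645,255)). Pressing now.

>>> jog_arm:
  plan: [0,0,-0.015,0,0,0,0,0,-0.03,0,0,0,0,0,-0.045,0,0,0,0,0,-0.06,0,0,0,0,0,-0.07,0,0,0,0,0,-0.077,0,0,0,0,0,-0.08,0,0,0,0,0,-0.082,0,0,0,0,0,-0.084,0,0,0,0,0,-0.086,0,0,0,0,0,-0.088,0,0,0,0,0,-0.088,0,0,0]

```text
clock: 17.4
eef_pos: [493.4, -15.1, 176.3]
eef_rot: [3.142, 0.001, 2.95]
wrist_force: [0.9, 0.6, 4.5]
finger_gap: 0.5
finger_force: 2.4
```

>>> jog_arm:
  plan: [0,0,-0.0015,0,0,0,0,0,-0.003,0,0,0,0,0,-0.0045,0,0,0,0,0,-0.006,0,0,0,0,0,-0.007,0,0,0,0,0,-0.007,0,0,0]

```text
clock: 18.0
eef_pos: [493.5, -15.1, 169.6]
eef_rot: [3.142, 0.001, 2.95]
wrist_force: [-1.6, 0.5, 8.1]
finger_gap: 0.7
finger_force: 3.7
```

>>> jog_arm:
  plan: [0,0,-0.0005,0,0,0,0,0,-0.001,0,0,0,0,0,-0.0015,0,0,0,0,0,-0.002,0,0,0,0,0,-0.002,0,0,0]

```text
clock: 18.5
eef_pos: [493.4, -15.1, 167.7]
eef_rot: [3.142, 0.001, 2.95]
wrist_force: [-1.7, -0.4, 8.1]
finger_gap: 0.6
finger_force: 4.1
```

>>> jog_arm:
  plan: [0,0,-0.0005,0,0,0,0,0,-0.001,0,0,0,0,0,-0.0013,0,0,0,0,0,-0.0013,0,0,0]

```text
clock: 18.9
eef_pos: [493.6, -15.1, 167.5]
eef_rot: [3.141, 0.002, 2.95]
wrist_force: [-6.1, -0.2, 19.5]
finger_gap: 0.5
finger_force: 9.6
```

At the hard stop. Holding for about 1.1 s, then releasing.

>>> jog_arm:
  plan: [0,0,0,0,0,0,0,0,0,0,0,0,0,0,0,0,0,0,0,0,0,0,0,0,0,0,0,0,0,0,0,0,0,0,0,0,0,0,0,0,0,0,0,0,0,0,0,0,0,0,0,0,0,0,0,0,0,0,0,0]

```text
clock: 19.9
eef_pos: [493.6, -15.1, 167.5]
eef_rot: [3.141, 0.002, 2.95]
wrist_force: [-6.7, -0.0, 20.4]
finger_gap: 0.4
finger_force: 9.6
```

>>> jog_arm:
  plan: [0,0,0.003,0,0,0,0,0,0.008,0,0,0,0,0,0.014,0,0,0,0,0,0.025,0,0,0,0,0,0.045,0,0,0,0,0,0.065,0,0,0,0,0,0.085,0,0,0,0,0,0.105,0,0,0,-0.02,0.02,0.12,0,0,0,-0.045,0.04,0.13,0,0,0,-0.07,0.06,0.13,0,0,0,-0.095,0.08,0.13,0,0,0,-0.11,0.09,0.13,0,0,0,-0.11,0.09,0.13,0,0,0,-0.11,0.09,0.13,0,0,0]

```text
clock: 21.4
eef_pos: [383.5, 74.8, 296.1]
eef_rot: [-3.142, 0.0, 2.951]
wrist_force: [-0.1, 0.3, -0.1]
finger_gap: 0.6
finger_force: 0.0
```

Run:
```python
from cyl import *
s=manip.read_state(); print(s['clock'],s['eef_pos'],s['wrist_force'])
p,d=cap('scene'); P=pts('scene',d); hsv=cv2.cvtColor(p,cv2.COLOR_RGB2HSV)
c=(528,-242); print(cyl(P,d,c,125,175))
m=(d>0)&(np.hypot(P[...,0]-c[0],P[...,1]-c[1])<34)&(P[...,2]>60); print('rim',np.percentile(P[m][:,2],99.5))
r=(hsv[...,1]>150)&((hsv[...,0]<6)|(hsv[...,0]>174))&(abs(P[...,0]-497)<30)&(abs(P[...,1]+14)<30); print('plunger',P[r][:,2].max())
cv2.imwrite('pics/scene7.png',p[:,:,::-1])
```

```text
21.4 [383.45623995  74.80279097 296.09294177] [-0.12817997  0.27950967 -0.08867075]
(421, array([ 528.13, -242.46]), array([0.43, 0.09]), np.float64(0.97))
rim 231.0808773147739
plunger 177.7182777655978
```

View pics/scene7.png

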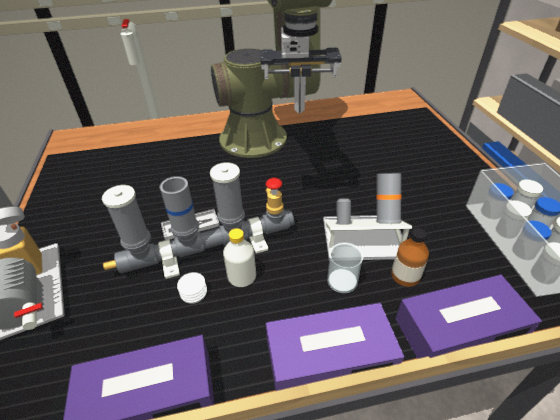

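The funnel stands upright on the middle port (180,205), the plunger is back up (274,185), nothing else has moved, and the arm is clear.

```bash
python3 -c "
from cell import manip; print(manip.sign_off())"
```

```text
the job is handed in; nothing more can be done
None
```

The blue-banded funnel is fully home and upright on the free port, the plunger was held at its hard stop for a little over a second and sprang back up, nothing else was moved, and the job was handed in at about 21 s.

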